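# Set up the telescopic hand-rest bar

## Task

Lift the telescopic hand-rest bar from the bench and lower it (do not drop it) into the two saddles of its stand, between the end stops, with its rubber foot pointing to the far rest, and let go of it. Then take the spring button on top of the bar, press it down and slide it along the slot, which pushes the rod out, until the button pops fully up in the middle one of the three holes and the foot lies over the far rest. Leave the timer, the marker pen and the culture dish where they are.

Things in the scene. Friction and masses are not known exactly. Their poses are not given: they have to be found in the camera images.
- bar: Loose telescopic bar, 0.3-0.5 kg: square aluminium tube 150 mm long (x), 36 wide (y), 32 high (z), slot and button on top. Origin: centre of the tube's underside; x towards the end where the rod with its foot comes out. Grasp across y at mid length. Whole bar from x = -75 to +114 mm at the start. Top wall 4 mm thick: three square holes of 20 mm at x = -40, 0, +40, joined by a 9 mm slot.
- rod (a joint): How far the rod (steel, 22 mm wide) is drawn out, m: 0 (2 mm of play either way) with the button in the first hole, 0.040 in the middle hole, 0.080 in the last; limits -0.002 and 0.083. Slides with 1 to 3 N of friction, only while the button is down.
- rod_foot (a point): Centre of the black rubber foot on the rod's end, 20 mm long, 30 mm wide, 28 mm high; at x = 104 mm + joint rod, z = 16 mm in the bar's frame.
- button (a joint): How far the spring button is pressed in, m: 0 fully up, locked in a hole; 0.007 hard down. Spring 4 N at the start, 7 N at the bottom. Beyond about 0.0045 its square shoulder is clear beneath the wall and it can slide. Let go between holes it stays down at about 0.004; over a hole it pops up by itself, with 2 mm of play either way along the tube.
- button_cap (a point): Centre of the top face of the button's black ribbed cap, 26 mm long (bar x), 20 wide (y), 15 high, flat sided, on a thin stem. Button up: cap top 24 mm and cap underside 9 mm above the tube's top face; 7 mm lower when pressed. At x = -40 mm + joint rod, y = 0 of the bar; cap, rod and foot move together. Can be gripped across y, pushed down and moved along x.
- middle_hole (a point): Centre of the middle hole, at the tube's top face; fixed to the tube.
- stand: Fixed stand, grey board 271 x 76 x 8 mm from x = -97 to +174 mm. Origin: on the bench under the middle of the two U-saddles; x to the far rest. Laid in, the bar's origin is at 0, 0, 12 mm, axes parallel. Saddles: 22 mm long at x = -50 and +50, cheeks 42 mm apart, flared, top 40 mm above the bench; open between them for the fingers. Flared end stops at x = -79 and +79 (rod passes between posts).
- far_rest (a point): Centre of the top of the far rest's pad, at x = 144 mm, z = 12.5 mm of the stand, with low cheeks 46 mm apart; the foot hovers 1.5 mm above it when the button is in the middle hole.
- lab_timer: Bystander: white bench timer 62 x 66 x 18 mm lying flat; origin at the centre of its underside.
- marker_pen: Bystander: black and white marker pen, 131 mm long, 14 mm thick, lying; origin at the underside of its middle.
- culture_dish: Bystander: clear culture dish, 63 mm across, 14 mm high; origin at the centre of its underside.

How it is judged (in metres and radians):
On the way, in this order (a step that is already met when the one before it is completed fails the run):
1. the bar lies in both saddles of the stand, foot towards the far rest, still at its short setting, and is let go (x of bar in the frame of stand between -0.005 and 0.005 m and y of bar in the frame of stand between -0.004 and 0.004 m and z of bar in the frame of stand between 0.008 and 0.016 m and angle between the x axis of bar and the x axis of stand, either way round below 0.1 rad and angle between the z axis of bar and the z axis of stand, either way round below 0.06 rad and x of rod_foot in the frame of stand above 0.05 m and value of joint rod below 0.006 m and value of joint button below 0.002 m and contact force between the fingers and bar below 0.1 N), for 0.2 s.
2. the bar still lies in the saddles and the button is held down under the tube's wall, clear of the first hole (x of bar in the frame of stand between -0.005 and 0.005 m and y of bar in the frame of stand between -0.004 and 0.004 m and z of bar in the frame of stand between 0.008 and 0.016 m and angle between the x axis of bar and the x axis of stand, either way round below 0.1 rad and angle between the z axis of bar and the z axis of stand, either way round below 0.06 rad and x of rod_foot in the frame of stand above 0.05 m and value of joint button above 0.003 m and value of joint rod above 0.008 m), for 0.02 s.
At the end, for the whole second after the job is handed in: Bar at rest in both saddles (5 mm lengthwise, 4 mm sideways and in height, 0.1 rad), button up within 1.5 mm in the middle hole (rod out 40 mm, +-4 mm), foot within 12 mm of the far rest's centre seen from above, fingers off, bystanders within 20 mm of their places (x of bar in the frame of stand between -0.005 and 0.005 m and y of bar in the frame of stand between -0.004 and 0.004 m and z of bar in the frame of stand between 0.008 and 0.016 m and angle between the x axis of bar and the x axis of stand, either way round below 0.1 rad and angle between the z axis of bar and the z axis of stand, either way round below 0.06 rad and x of rod_foot in the frame of stand above 0.05 m and value of joint rod between 0.036 and 0.044 m and value of joint button below 0.0015 m and horizontal distance between rod_foot and far_rest below 0.012 m and linear speed of bar below 0.01 m/s and contact force between the fingers and bar below 0.1 N); the robot touches nothing.
It fails at once if the bar is let go more than about 30 mm above its seat (dropped) (height (world z) of bar above 0.045 m and contact force between the fingers and bar below 0.01 N).
It fails at once if the timer, the marker pen or the culture dish is moved by more than 20 mm (distance of any of lab_timer, marker_pen, culture_dish from where it was at the start of the episode above 0.02 m).
It also fails if it takes over 51 s, if anything falls off the work surface, if the arm or the gripper's body presses on something with over 40 N, if the wrist force passes 120 N, or if a joint passes its speed limit or range.

## Robot

A 6-joint arm with a two-finger parallel gripper is mounted at the origin on a cart in front of the work surface, level with it; the furniture and walls round the work are solid. World frame = base frame: x ahead of the robot, y to its left, z up, the work surface at z = 0. Lengths are in mm, angles in degrees, forces in N, time in s.
With the tool pointing down it reaches from about 350 to 850 mm from the base axis. Payload 8.1 kg.
Tool frame: the origin (TCP) lies between the finger pads; the fingertips stand 22 mm ahead of it and the grasp point (between the pads) lies 3 mm ahead of it; z points along the fingers, y is the line along which they close (so a half turn about z gives the same grasp; the last joint's range is limited). The gripper opens to 85 mm and grips with 20 to 120 N. Pads are 22 mm wide; open, the fingers measure 114 mm over their backs; the gripper's body (76 mm by 85 mm) begins 54 mm behind the grasp point. The pads swing forward as they close: fully open they stand 13 mm farther back than shut.
Start: joints at [72.399, 7.471, 85.268, -0, 87.261, -4.893], TCP at [131.969, 585.312, 253.292] pointing down, gripper open.
Joint ranges: [-169.43, 169.43], [-51.17, 129.36], [1.28, 143.12], [-76.62, 256.62], [0, 156.53], [-152.29, 152.29]. Speed limits (degrees/s): [136.94, 136.94, 159.86, 180, 180, 180].

## Interface

Orientations are given as [roll, pitch, yaw] about the fixed x, y, z axes, in that order (R = Rz(yaw) Ry(pitch) Rx(roll)).
In Python, from bench import r, vision gives the robot as it stands.
- The arm moves only by the tool step_arm, never from a script. Its argument "targets" is a list that holds one entry, the list of rows, each a list of 6 numbers: the shift along the world's x, y, z in mm, then the turn, a rotation vector about the world's x, y, z in rad. In form: [[[x, y, z, rx, ry, rz], ...]]. A call has 1 to 12 rows; each row is the pose to reach, as a shift and turn from the pose commanded when the call began; what a row does not reach only later rows make up. A row lasts 1/12 s, in which the tool goes at most 41.7 mm and 7.16 degrees, less where a joint would pass 70% of its speed; a pose out of reach is approached as far as the arm can. A call with a gripper value outside its range is refused whole. "fingers" is the gripper's target within -1 to 1 (shut at 1, half-way at 0, fully open at -1), set as the call begins (left out, the last holds). The fingers move at their own pace and stop on an object; "newtons" is the grip in N (left out, the last holds). Time passes only in rows, so rows that repeat a pose let the fingers close. It gives the time, the measured TCP pose, the force, the opening and the grip force at its end, in the units of the state.
- r.sense(): the state, without advancing time (a new reading comes with each control period).
- vision.snapshot(name): name is "scene" or "top" or "wrist"; returns a dict with "img" (480x640x3 uint8, blue, green, red), "mtx" (3x3 intrinsics, pixels), "D" ([k1, k2, p1, p2, k3] as OpenCV has them; the pictures are not rectified), "eye" and "attitude" of the camera in the world. Camera axes: x right, y up, looking along -z (the intrinsics and any distortion apply to the point x, -y, -z); pixel columns grow to the right and rows downward; lengths in mm; the calibration is good to about 2 mm. A picture is of the moment at which its call begins. There is no depth.
- r.hand_in(): hands the job in; it is judged then, once.
The state is a dict: "time": time; "joint_pos": joint angles; "qd": joint speeds; "joint_efforts": joint torques, N m; "tool_pos": TCP position; "tcp_rot": TCP orientation; "ft_force": force on the tool from outside, world axes, zero at the start; "wrist_torque": the same for the moment, N m; "finger_gap": finger opening in mm; "grip_force": force on a finger pad.
Only numpy, scipy, OpenCV 4.12 (cv2) and the standard library are available. Lean on these libraries where they do the work, as an engineer would, in place of code of your own. Each camera call takes 0.05 s, during which the arm holds its last target. There are 200 camera calls.

## Working session

There is one attempt and no reset: what is moved stays moved. The work goes in short steps, Python scripts to look and compute and a tool call to move; the robot and the scene stay as the last step left them, time stands still between calls to the robot, and variables do not carry over. Pictures are saved under pics/ and viewed, at most 10 in all, crops included, and the job is handed in when it is done.

Besides the shell and the picture viewer there is one more tool, called after "Call:" by a JSON object that holds its "api" and its "payload". step_arm: Moves the arm, as the interface text tells. Its arguments: {"type":"object","properties":{"targets":{"type":"array"},"fingers":{"type":"number"},"newtons":{"type":"number"}},"required":["targets"]}

```bash
mkdir -p pics; python3 - <<'E'
from bench import r, vision
import cv2,pickle
for n in ("top","scene"):
    s=vision.snapshot(n); cv2.imwrite(f"pics/{n}0.png",s["img"]); pickle.dump(s,open(f"{n}0.pkl","wb"))
    print(n,s["mtx"],s["D"],s["eye"],s["attitude"])
print(r.sense())
E
```

```text
top [[590.45788971   0.         323.57107624]
 [  0.         590.45788971 235.90607274]
 [  0.           0.           1.        ]] [0.06613208 0.         0.         0.         0.        ] [ 273.62216717  290.93611872 1269.26050919] [ 8.65364697e+00 -8.98909150e-02 -9.12883070e+01]
scene [[455.2063966    0.         321.00778433]
 [  0.         455.2063966  248.26560042]
 [  0.           0.           1.        ]] [-0.02143466  0.          0.          0.          0.        ] [ 142.20298907 -360.17186875  546.40590665] [ 55.73430623  -1.39810398 -27.0175217 ]
{'time': 0.1, 'joint_pos': array([ 7.24008437e+01,  7.50953340e+00,  8.53242739e+01,  9.44440889e-05,
        8.72624537e+01, -4.89115890e+00]), 'qd': array([ 0.02060377, -0.04092587, -0.12103342,  0.02092459, -0.06285027,
        0.01700242]), 'joint_efforts': array([ 1.50221102e-03, -5.70947564e+01, -5.01944661e+01, -2.42882425e-04,
        8.10372003e-03, -1.09413662e-05]), 'tool_pos': array([131.80511694, 584.86236149, 252.35048839]), 'tcp_rot': array([-1.79904098e+02, -8.30150034e-03,  1.67291991e+02]), 'ft_force': array([ 0.60582588, -0.33444801, -0.05351667]), 'wrist_torque': array([ 0.03264844, -0.00724622,  0.00370952]), 'grip_force': 0.0, 'finger_gap': 85.56009656679763}
```

View pics/top0.png

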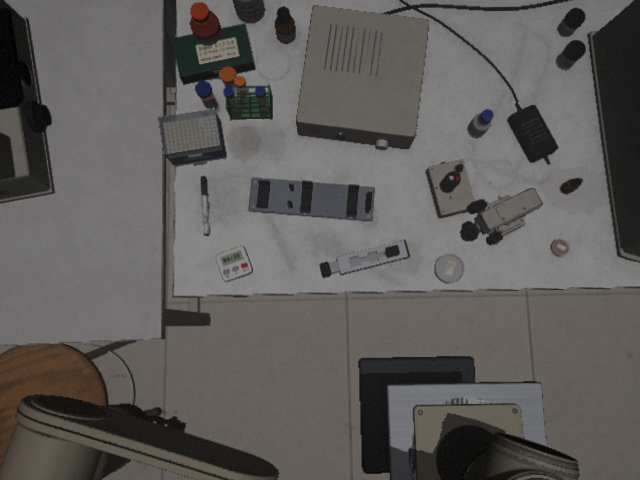

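View pics/scene0.png

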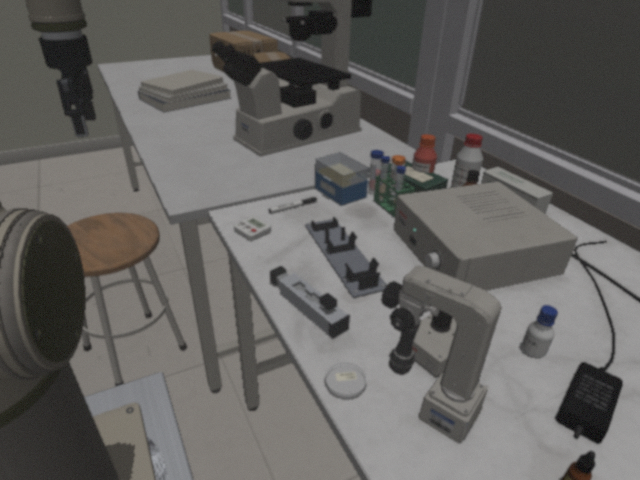

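```bash
cat > h.py <<'E'
import numpy as np, cv2
from scipy.spatial.transform import Rotation as R
from scipy.optimize import least_squares
F=np.diag([1,-1,-1.])
def cam(s):
    return R.from_euler('xyz',s["attitude"],degrees=True).as_matrix(),np.array(s["eye"])
def ray(s,px,z):
    A,e=cam(s); n=cv2.undistortPoints(np.array(px,float).reshape(-1,1,2),s["mtx"],s["D"]).reshape(-1,2)
    d=(A@F@np.c_[n,np.ones(len(n))].T).T
    return e+d*((z-e[2])/d[:,2])[:,None]
def proj(s,P):
    A,e=cam(s); M=(A@F).T
    return cv2.projectPoints(np.array(P,float).reshape(-1,1,3),cv2.Rodrigues(M)[0],-M@e,s["mtx"],s["D"])[0].reshape(-1,2)
E
python3 - <<'E'
import pickle,cv2
from h import *
s=pickle.load(open("top0.pkl","rb"))
c=cv2.resize(s["img"][160:300,180:440],None,fx=3,fy=3,interpolation=cv2.INTER_CUBIC)
c=cv2.convertScaleAbs(c,alpha=1.6,beta=10)
cv2.imwrite("pics/c.png",c)
print(ray(s,[[325,269],[409,249],[250,195],[375,203]],10))
E
```

```text
[[393.5425742  283.20645958  10.        ]
 [432.66486114 101.88172835  10.        ]
 [558.79249927 442.74060865  10.        ]
 [535.05175912 171.2224529   10.        ]]
```

View pics/c.png

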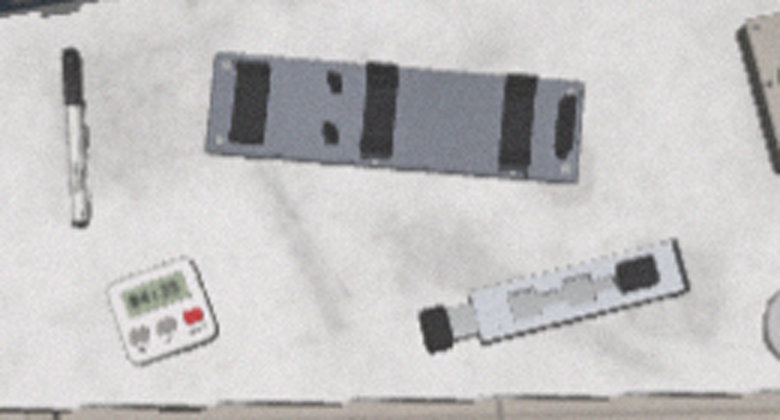

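```bash
python3 - <<'E'
import pickle
from h import *
s=pickle.load(open("top0.pkl","rb"))
f=lambda p:np.array(p)/3+[180,160]
b=ray(s,f([(470,298),(676,238),(690,290),(485,345)]),32)
t=ray(s,f([(217,52),(584,82),(578,183),(207,153)]),8)
for q in (b,t):
    c=q.mean(0); x=(q[0]+q[3]-q[1]-q[2]);print(c,np.degrees(np.arctan2(x[1],x[0])),np.linalg.norm(x)/2)
print(ray(s,f([(80,140),(163,312)]),10),ray(s,[(449,268)],10))
w=__import__('bench').vision.snapshot("wrist");print(w["eye"],w["attitude"],w["mtx"],w["D"])
E
```

```text
[413.40079139 180.69894001  32.        ] 104.4199765890213 150.31676696790223
[547.15889799 307.75613615   8.        ] 83.99712571733862 268.95840560527466
[[534.89017977 536.47584353  10.        ]
 [408.69145182 476.73577194  10.        ]] [[389.98231349  18.66328652  10.        ]]
[ 57.47958857 602.08741379 372.90464808] [-1.71555287e+01  3.94798010e-02  7.72259996e+01] [[386.06245844   0.         324.88414675]
 [  0.         386.06245844 241.31617531]
 [  0.           0.           1.        ]] [-0.03838758  0.          0.          0.          0.        ]
```

Call:
{"api": "step_arm", "payload": {"targets": [[[20, -35, 0, 0, 0, -0.11], [43, -70, 0, 0, 0, -0.22], [66, -105, 0, 0, 0, -0.33], [89, -140, 0, 0, 0, -0.44], [112, -175, -5, 0, 0, -0.55], [135, -208, -10, 0, 0, -0.66], [160, -240, -15, 0, 0, -0.77], [185, -272, -20, 0, 0, -0.88], [210, -304, -25, 0, 0, -0.99], [235, -336, -35, 0, 0, -1.097], [259, -368, -45, 0, 0, -1.097], [281, -400, -52, 0, 0, -1.097]]]}}

```text
time: 1.15
tool_pos: [413.6, 183.3, 200.4]
tcp_rot: [-180.0, 0.0, 104.4]
ft_force: [1.2, 0.6, -0.2]
finger_gap: 85.3
grip_force: 0.0
```

Call:
{"api": "step_arm", "payload": {"targets": [[[0, 0, 0, 0, 0, 0], [0, 0, 0, 0, 0, 0]]]}}

```text
time: 1.32
tool_pos: [413.4, 183.3, 200.5]
tcp_rot: [-179.9, 0.0, 104.2]
ft_force: [-1.8, 0.7, -0.2]
finger_gap: 85.6
grip_force: 0.0
```

```bash
python3 - <<'E'
from bench import r, vision
import cv2,pickle
s=vision.snapshot("wrist"); cv2.imwrite("pics/w1.png",cv2.convertScaleAbs(s["img"],alpha=1.4)); pickle.dump(s,open("w1.pkl","wb"))
q=r.sense();print(q["time"],q["tool_pos"],q["tcp_rot"],s["eye"],s["attitude"])
E
```

```text
1.3667 [412.95091528 184.69139261 200.9282023 ] [-1.79942084e+02 -2.34890115e-02  1.04293448e+02] [394.17090056 256.83809553 321.02220132] [-17.11109855   0.06094027  14.10563262]
```

View pics/w1.png

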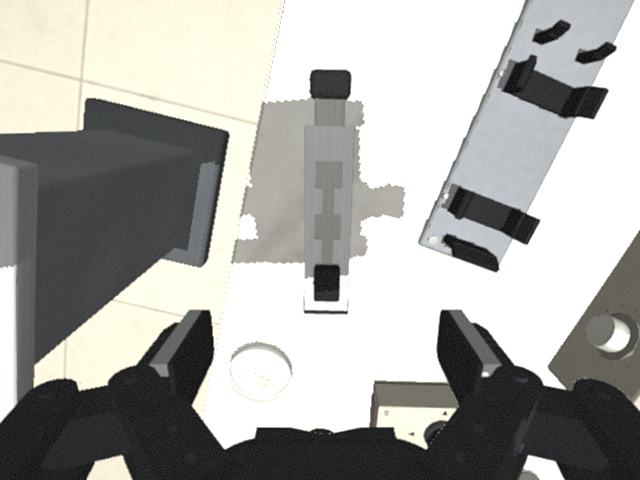

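```bash
python3 - <<'E'
import pickle
from h import *
s=pickle.load(open("w1.pkl","rb"))
b=ray(s,[(305,126),(304,311),(348.5,311),(353.5,126)],32)
c=b.mean(0); x=(b[0]+b[3]-b[1]-b[2]);print(b,c,np.degrees(np.arctan2(x[1],x[0])),np.linalg.norm(x)/2)
print(ray(s,[(327,226),(329,175.5)],32), ray(s,[(326.5,273)],56), ray(s,[(330,82)],30))
c=s["img"]
c=cv2.resize(c[60:330,290:370],None,fx=3,fy=2.2*1.0,interpolation=cv2.INTER_CUBIC)
g=cv2.resize(s["img"][0:290,400:640],None,fx=2.05,fy=2.05,interpolation=cv2.INTER_CUBIC)
cv2.imwrite("pics/d.png",np.hstack([cv2.convertScaleAbs(c,alpha=1.4)[:594],g[:594]]))
E
```

```text
[[380.5147413  251.19937398  32.        ]
 [413.49416967 107.49851903  32.        ]
 [449.3374398  116.52436035  32.        ]
 [414.36636035 259.7152383   32.        ]] [414.42817778 183.73437291  32.        ] 103.32499755855164 147.41449888266922
[[414.12259195 182.89767844  32.        ]
 [406.02697444 220.97781905  32.        ]] [[420.89137783 154.23403987  56.        ]] [[390.59909179 284.55927656  30.        ]]
```

View pics/d.png

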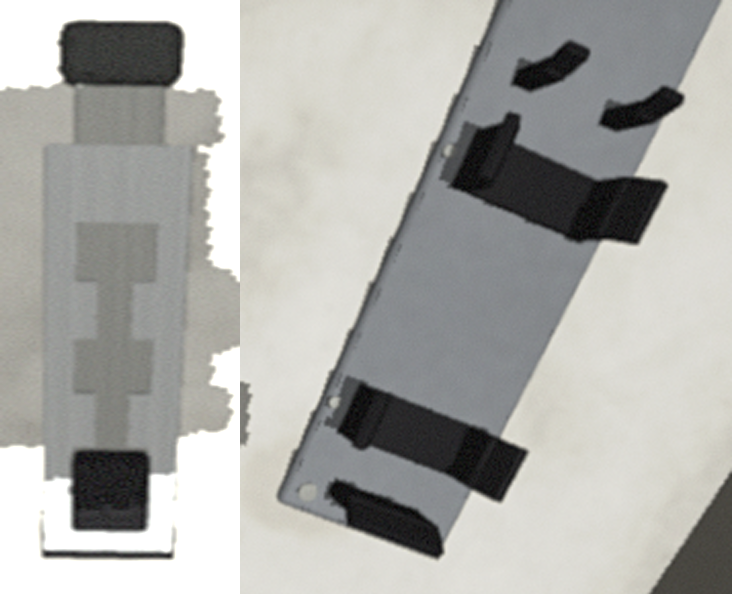

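Call:
{"api": "step_arm", "payload": {"targets": [[[0.3, -0.6, -25, 0, 0, -0.007], [0.6, -1.5, -60, 0, 0, -0.014], [1, -2.2, -95, 0, 0, -0.021], [1, -2.2, -125, 0, 0, -0.021], [1, -2.2, -150, 0, 0, -0.021], [1, -2.2, -166, 0, 0, -0.021], [1, -2.2, -174, 0, 0, -0.021], [1, -2.2, -174, 0, 0, -0.021]]]}}

```text
time: 2.03
tool_pos: [412.0, 183.9, 25.7]
tcp_rot: [-179.8, -0.0, 103.4]
ft_force: [-0.5, 0.6, -0.3]
finger_gap: 85.2
grip_force: 0.0
```

Call:
{"api": "step_arm", "payload": {"targets": [[[0, 0, 0, 0, 0, 0], [0, 0, 0, 0, 0, 0], [0, 0, 0, 0, 0, 0], [0, 0, 0, 0, 0, 0], [0, 0, 0, 0, 0, 0], [0, 0, 0, 0, 0, 0], [0, 0, 0, 0, 0, 0], [0, 0, 0, 0, 0, 0], [0, 0, 0, 0, 0, 0], [0, 0, 0, 0, 0, 0]]], "fingers": 1, "newtons": 50}}

```text
time: 2.87
tool_pos: [415.1, 183.5, 28.7]
tcp_rot: [179.9, -0.0, 103.2]
ft_force: [-0.8, 0.2, 6.0]
finger_gap: 35.2
grip_force: 50.9
```

Call:
{"api": "step_arm", "payload": {"targets": [[[0, 0, 6, 0, 0, 0], [0, 0, 20, 0, 0, 0], [0, 0, 45, 0, 0, 0], [5, 8, 70, 0, 0, -0.04], [15, 25, 90, 0, 0, -0.11], [25, 42, 105, 0, 0, -0.19], [35, 57, 113, 0, 0, -0.26], [42, 67, 113, 0, 0, -0.31], [46, 72, 113, 0, 0, -0.335], [46, 72, 113, 0, 0, -0.335], [46, 72, 113, 0, 0, -0.335]]]}}

```text
time: 3.78
tool_pos: [459.5, 254.9, 140.0]
tcp_rot: [-179.9, 0.0, 84.1]
ft_force: [-1.5, 0.4, -3.4]
finger_gap: 35.1
grip_force: 50.7
```

```bash
python3 - <<'E'
from bench import r, vision
import cv2,pickle
s=vision.snapshot("wrist"); cv2.imwrite("pics/w2.png",cv2.convertScaleAbs(s["img"],alpha=1.2)); pickle.dump(s,open("w2.pkl","wb"))
q=r.sense();print(q["time"],q["tool_pos"],q["tcp_rot"],q["finger_gap"],s["eye"],s["attitude"])
E
```

```text
3.8333 [459.31350241 254.59331547 139.88284106] [-1.79930994e+02  5.01364123e-02  8.41040668e+01] 35.38232732764099 [466.36058005 330.29670408 260.52739272] [-17.13822021   0.03857245  -5.95103223]
```

View pics/w2.png

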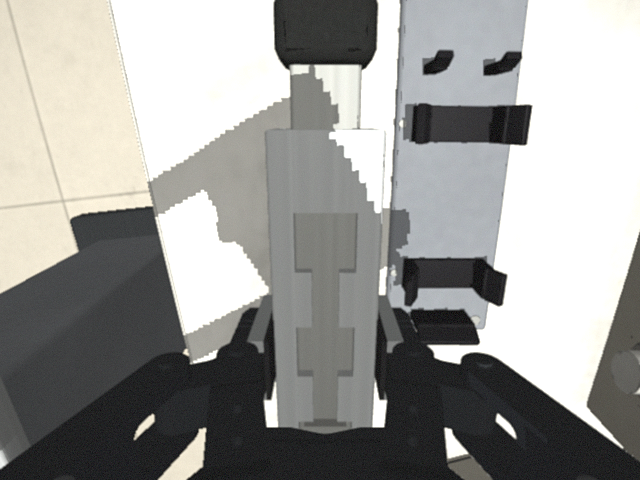

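```bash
python3 - <<'E'
import pickle
from h import *
s=pickle.load(open("w2.pkl","rb"))
im=cv2.LUT(s["img"],np.array([255*(i/255)**.45 for i in range(256)],np.uint8))
a=cv2.resize(im[35:350,380:540],None,fx=2.75,fy=1.9,interpolation=cv2.INTER_CUBIC)
b=cv2.resize(im[115:430,250:400],None,fx=2.3,fy=1.9,interpolation=cv2.INTER_CUBIC)
cv2.imwrite("pics/e.png",np.hstack([a,b])); print(a.shape,b.shape)
f=ray(s,[(266,129),(387,129)],145);h=ray(s,[(325.5,241.5),(326,352)],145);print(f,f.mean(0),h)
E
```

```text
(598, 440, 3) (598, 345, 3)
[[449.20820629 330.35590036 145.        ]
 [483.927461   326.74032615 145.        ]] [466.56783364 328.54811325 145.        ] [[462.77525427 294.79162483 145.        ]
 [458.83257543 255.11890346 145.        ]]
```

View pics/e.png

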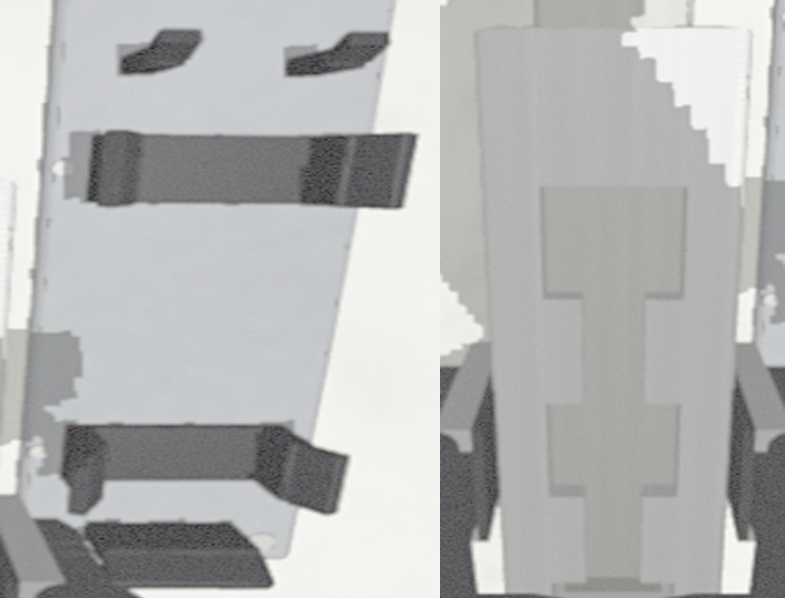

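```bash
python3 - <<'E'
import pickle
from h import *
s=pickle.load(open("w2.pkl","rb"))
B=lambda p:(np.array(p,float)-[440,0])/[2.3,1.9]+[250,115]
S=lambda p:np.array(p,float)/[2.75,1.9]+[380,35]
def fit(px,mod,g,fz=None):
    mod=np.array(mod,float)
    def res(q):
        A=R.from_euler('z',q[2]).as_matrix(); z=q[3] if fz is None else fz
        return (proj(s,mod@A.T+[q[0],q[1],z])-px).ravel()
    o=least_squares(res,g+([113] if fz is None else []))
    print(o.x[:2],np.degrees(o.x[2]),o.x[3:],np.abs(o.fun).max()); print(o.fun.reshape(-1,2).round(1).tolist()); return o.x
bp=B([(475,28),(750,28),(542,186),(687,186),(545,299),(685,299),(548,404),(679,404),(550,497),(678,497)])
bm=[(75,18,32),(75,-18,32),(50,10,32),(50,-10,32),(30,10,32),(30,-10,32),(10,10,32),(10,-10,32),(-10,10,32),(-10,-10,32)]
fit(bp,bm,[460,255,1.46]); x=fit(bp,bm,[460,255,1.46],113)
sp=S([(140,135),(305,137),(302,206),(138,205),(104,425),(260,427),(252,479),(102,478),(288,558)])
sm=[(61,21,12),(61,-21,12),(39,-21,12),(39,21,12),(-39,21,12),(-39,-21,12),(-61,-21,12),(-61,21,12),(-97,-38,8)]
fit(sp,sm,[543,269,1.46],0); fit(sp[:8],sm[:8],[543,269,1.46],0)
E
```

```text
[458.5886789  253.62697895] 84.15980874991048 [110.82561097] 1.8267255300408465
[[-1.0, 0.5], [1.8, 0.2], [-0.9, 0.2], [0.2, 0.1], [-0.6, 0.4], [-0.4, 0.3], [-0.4, -0.6], [0.9, -0.7], [0.1, -0.3], [0.1, -0.4]]
[458.65718049 254.31000502] 84.16005209259785 [] 3.07044404117147
[[-2.2, -1.8], [3.1, -2.1], [-1.5, -0.4], [0.8, -0.5], [-1.1, 0.9], [0.2, 0.9], [-0.9, 0.8], [1.4, 0.7], [-0.3, 1.9], [0.6, 1.8]]
[544.25739666 271.43867711] 83.51208647035374 [] 5.2695164164404105
[[-2.5, -1.2], [5.3, -0.9], [1.9, -0.6], [-4.6, -1.2], [-1.8, 0.3], [2.1, -0.3], [1.1, 1.7], [-3.6, 1.9], [2.5, 2.5]]
[544.45608705 271.26526237] 83.76994613980159 [] 5.16567370291591
[[-2.6, -0.8], [5.2, -0.8], [1.9, -0.5], [-4.6, -0.8], [-1.3, 0.6], [2.7, -0.2], [1.8, 1.8], [-2.9, 2.2]]
```

```bash
python3 - <<'E'
import pickle
from h import *
s=pickle.load(open("w2.pkl","rb"))
S=lambda p:np.array(p,float)/[2.75,1.9]+[380,35]
sp=S([(140,135),(305,137),(302,206),(138,205),(104,425),(260,427),(252,479),(102,478),(288,558)])
def res(q):
    w=q[3]; m=np.array([(61,w,12),(61,-w,12),(39,-w,12),(39,w,12),(-39,w,12),(-39,-w,12),(-61,-w,12),(-61,w,12),(-97,-38,8)])
    m=m@R.from_euler('z',q[2]).as_matrix().T+[q[0],q[1],0]
    return (proj(s,m)-sp).ravel()
o=least_squares(res,[543,269,1.46,19]);print(o.x,np.degrees(o.x[2]),o.fun.reshape(-1,2).round(1).tolist())
o=least_squares(res,[543,269,1.46,19],loss='soft_l1');print(o.x,np.degrees(o.x[2]))
print(ray(s,sp,12).round(1).tolist())
E
```

```text
[544.23056888 271.47899055   1.45853207  19.07846791] 83.56773197155667 [[0.5, -1.2], [2.1, -1.1], [-1.2, -0.8], [-1.7, -1.2], [1.0, 0.3], [-0.6, -0.4], [-1.6, 1.6], [-0.8, 1.9], [2.6, 2.4]]
[544.3853961  271.2598113    1.46012257  19.2322248 ] 83.65886070481103
[[531.8, 333.6, 12.0], [568.8, 329.4, 12.0], [568.3, 307.6, 12.0], [530.7, 311.5, 12.0], [520.2, 235.1, 12.0], [559.2, 230.3, 12.0], [557.4, 209.9, 12.0], [519.1, 214.4, 12.0], [567.5, 175.5, 12.0]]
```

Call:
{"api": "step_arm", "payload": {"targets": [[[20, 4, 0, 0, 0, -0.002], [45, 9, 0, 0, 0, -0.004], [68, 14, -5, 0, 0, -0.006], [81, 16.5, -20, 0, 0, -0.008], [85.7, 17.4, -40, 0, 0, -0.008], [85.7, 17.4, -55, 0, 0, -0.008], [85.7, 17.4, -65, 0, 0, -0.008], [85.7, 17.4, -65, 0, 0, -0.008], [85.7, 17.4, -65, 0, 0, -0.008]]]}}

```text
time: 4.58
tool_pos: [544.8, 271.9, 74.7]
tcp_rot: [-179.9, 0.1, 83.6]
ft_force: [0.2, -0.1, -3.5]
finger_gap: 34.7
grip_force: 50.9
```

```bash
python3 - <<'E'
from bench import r, vision
from h import *
import pickle
s=vision.snapshot("wrist"); pickle.dump(s,open("w3.pkl","wb"))
t=vision.snapshot("scene"); pickle.dump(t,open("s3.pkl","wb"))
q=r.sense();print(q["time"],q["tool_pos"],q["tcp_rot"],q["ft_force"])
g=lambda i:cv2.LUT(i,np.array([255*(i/255)**.5 for i in range(256)],np.uint8))
a=g(s["img"])[0:400,200:460]
b=cv2.resize(g(t["img"])[190:320,270:430],None,fx=3,fy=3,interpolation=cv2.INTER_CUBIC)
a=cv2.resize(a,None,fx=1.2,fy=1.45,interpolation=cv2.INTER_CUBIC)
c=np.zeros((580,a.shape[1]+b.shape[1],3),np.uint8); c[:,:a.shape[1]]=a; c[:b.shape[0],a.shape[1]:]=b
print(a.shape); cv2.imwrite("pics/f.png",c)
E
```

```text
4.6833 [546.1801002  272.63691658  76.64825021] [ 1.79915018e+02 -4.58630176e-02  8.35914181e+01] [ 0.85952772 -0.55248284 -3.71168933]
(580, 312, 3)
```

View pics/f.png

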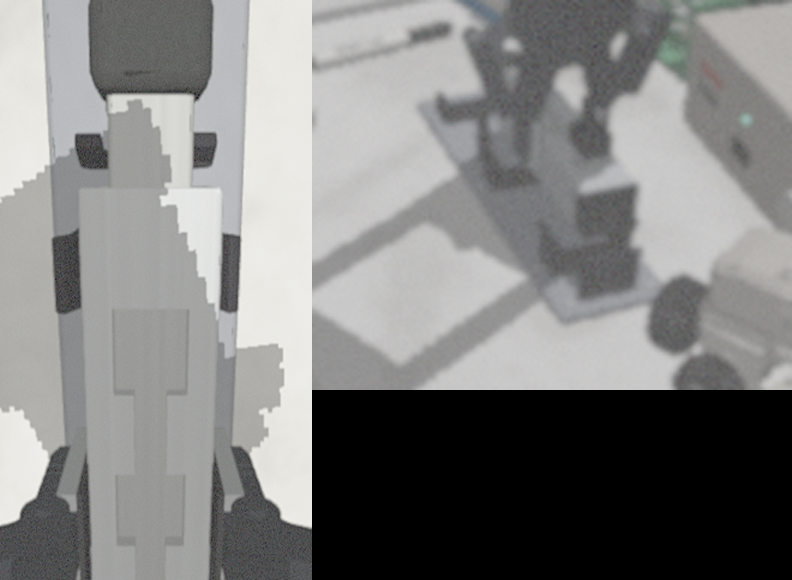

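```bash
python3 - <<'E'
import pickle
from h import *
s=pickle.load(open("w3.pkl","rb"))
print(s["eye"],s["attitude"])
C=lambda p:np.array(p,float)/[1.2,1.45]+[200,0]
bd=ray(s,C([(43,5),(64,430),(249,5),(235,430)]),8)
u=bd[0]-bd[1];v=bd[2]-bd[3]
print(np.degrees(np.arctan2([u[1],v[1]],[u[0],v[0]])))
T=R.from_euler('z',83.7,degrees=True).as_matrix().T
c0=np.array([544.3,271.3,0])
L=lambda P:((P-c0)@T.T).round(1).tolist()
print("board",L(bd))
print("cheek40",L(ray(s,C([(52,236),(57,313),(241,235),(239,311)]),40)))
px=C([(80,188),(222,188),(113,310),(188,310),(114,395),(187,395),(116,475),(184,475),(118,545),(184,545)])
for z in (46,48,50): print("bar",z,L(ray(s,px,z+32)))
E
```

```text
[552.40651826 347.28972968 195.24508329] [-17.15141303   0.08180943  -6.47600859]
[83.71266797 84.35832576]
board [[126.5, 38.9, 8.0], [-12.0, 38.9, 8.0], [126.2, -35.3, 8.0], [-12.2, -36.9, 8.0]]
cheek40 [[61.3, 33.0, 40.0], [39.6, 32.6, 40.0], [61.3, -29.6, 40.0], [40.0, -30.0, 40.0]]
bar 46 [[74.5, 17.5, 78.0], [74.4, -17.1, 78.0], [49.2, 10.1, 78.0], [49.2, -9.4, 78.0], [29.6, 10.3, 78.0], [29.6, -9.5, 78.0], [9.4, 10.3, 78.0], [9.3, -9.1, 78.0], [-10.2, 10.2, 78.0], [-10.2, -9.5, 78.0]]
bar 48 [[74.5, 17.2, 80.0], [74.4, -16.9, 80.0], [49.7, 9.9, 80.0], [49.6, -9.2, 80.0], [30.4, 10.2, 80.0], [30.4, -9.3, 80.0], [10.5, 10.1, 80.0], [10.5, -8.9, 80.0], [-8.7, 10.1, 80.0], [-8.7, -9.3, 80.0]]
bar 50 [[74.6, 16.9, 82.0], [74.5, -16.6, 82.0], [50.2, 9.8, 82.0], [50.1, -9.0, 82.0], [31.2, 10.0, 82.0], [31.2, -9.2, 82.0], [11.7, 10.0, 82.0], [11.6, -8.8, 82.0], [-7.2, 9.9, 82.0], [-7.3, -9.1, 82.0]]
```

Call:
{"api": "step_arm", "payload": {"targets": [[[-1, 0.9, 0, 0, 0, 0.005], [-1, 0.9, -6, 0, 0, 0.005], [-1, 0.9, -12, 0, 0, 0.005], [-1, 0.9, -18, 0, 0, 0.005], [-1, 0.9, -23, 0, 0, 0.005], [-1, 0.9, -27, 0, 0, 0.005], [-1, 0.9, -30, 0, 0, 0.005], [-1, 0.9, -32, 0, 0, 0.005], [-1, 0.9, -32, 0, 0, 0.005]]]}}

```text
time: 5.43
tool_pos: [544.3, 273.2, 42.6]
tcp_rot: [-179.9, 0.0, 83.9]
ft_force: [-0.4, -0.0, -2.8]
finger_gap: 35.1
grip_force: 51.1
```

Call:
{"api": "step_arm", "payload": {"targets": [[[0, 0, -1, 0, 0, 0], [0, 0, -2, 0, 0, 0], [0, 0, -3, 0, 0, 0], [0, 0, -3, 0, 0, 0]]]}}

```text
time: 5.77
tool_pos: [545.1, 273.6, 40.8]
tcp_rot: [180.0, -0.0, 83.9]
ft_force: [0.2, -0.3, -0.8]
finger_gap: 35.4
grip_force: 51.3
```

Call:
{"api": "step_arm", "payload": {"targets": [[[0, 0, -0.5, 0, 0, 0], [0, 0, -1, 0, 0, 0], [0, 0, -1, 0, 0, 0], [0, 0, -1, 0, 0, 0]]]}}

```text
time: 6.1
tool_pos: [545.1, 273.6, 40.8]
tcp_rot: [180.0, -0.0, 83.9]
ft_force: [-5.5, -2.4, 9.2]
finger_gap: 35.3
grip_force: 52.5
```

Call:
{"api": "step_arm", "payload": {"targets": [[[0, 0, 0, 0, 0, 0], [0, 0, 0, 0, 0, 0], [0, 0, 0, 0, 0, 0], [0, 0, 0, 0, 0, 0], [0, 0, 0, 0, 0, 0], [0, 0, 0, 0, 0, 0], [0, 0, 0, 0, 0, 0], [0, 0, 0, 0, 0, 0], [0, 0, 0, 0, 0, 0], [0, 0, 0, 0, 0, 0]]], "fingers": -1}}

```text
time: 6.93
tool_pos: [544.7, 273.4, 39.3]
tcp_rot: [-180.0, -0.0, 83.9]
ft_force: [-0.0, -0.4, 0.1]
finger_gap: 85.7
grip_force: 0.0
```

Call:
{"api": "step_arm", "payload": {"targets": [[[0, 0, 8, 0, 0, 0], [0, 0, 25, 0, 0, 0], [0, 0, 50, 0, 0, 0], [0, 0, 75, 0, 0, 0], [0, 0, 90, 0, 0, 0], [0, 0, 100, 0, 0, 0], [0, 0, 100, 0, 0, 0], [0, 0, 100, 0, 0, 0]]]}}

```text
time: 7.6
tool_pos: [544.9, 273.5, 139.6]
tcp_rot: [180.0, -0.0, 83.9]
ft_force: [-0.2, 0.0, 0.6]
finger_gap: 85.4
grip_force: 0.0
```

```bash
python3 - <<'E'
from bench import r, vision
from h import *
import pickle
s=vision.snapshot("wrist"); pickle.dump(s,open("w4.pkl","wb"))
q=r.sense();print(q["time"],q["tool_pos"],q["tcp_rot"],q["ft_force"],s["eye"],s["attitude"])
a=cv2.LUT(s["img"],np.array([255*(i/255)**.5 for i in range(256)],np.uint8))[0:400,220:440]
cv2.imwrite("pics/g.png",cv2.resize(a,None,fx=2.5,fy=1.5,interpolation=cv2.INTER_CUBIC))
E
```

```text
7.65 [544.12351904 273.19665473 138.33750876] [-1.79935797e+02  3.49008915e-02  8.38700252e+01] [ 0.55898756  0.43607351 -0.68719587] [551.81028217 348.7570276  260.16926552] [-17.07272112  -0.06273239  -6.19660366]
```

View pics/g.png

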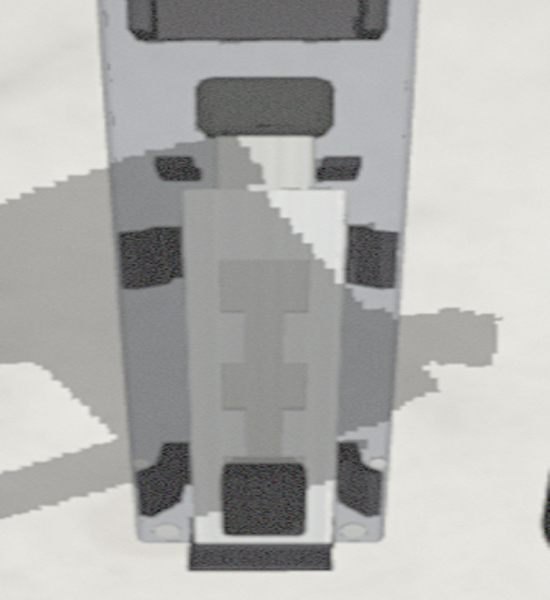

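```bash
python3 - <<'E'
import pickle
from h import *
s=pickle.load(open("w4.pkl","rb"))
C=lambda p:np.array(p,float)/[2.5,1.5]+[220,0]
c=ray(s,C([(222,535),(305,535)]),68); print("cap rear",c,c.mean(0))
h=ray(s,C([(219,260),(310,260),(222,410),(306,410)]),44);print("holes",h)
b=ray(s,C([(182,190),(346,190)]),44);m=b.mean(0);print("front",b,m)
for y in (83.7,84.0):
    d=np.array([np.cos(np.radians(y)),np.sin(np.radians(y)),0]);n=np.array([-d[1],d[0],0])
    print("origin by front",m-75*d,"by holes",h.mean(0)-20*d,"cap centre",c.mean(0)+13*d)
print(ray(s,C([(137,543),(382,543)]),8))
E
```

```text
cap rear [[528.95038429 222.02106522  68.        ]
 [547.94570916 219.94389204  68.        ]] [538.44804673 220.98247863  68.        ]
holes [[539.59081074 323.10446719  44.        ]
 [559.7241909  320.91637473  44.        ]
 [533.09242329 263.75728309  44.        ]
 [553.17593967 261.5675556   44.        ]]
front [[534.67394631 348.81466146  44.        ]
 [569.80055717 345.00194149  44.        ]] [552.23725174 346.90830148  44.        ]
origin by front [544.00717841 272.36122982  44.        ] by holes [544.20115493 272.45720105  44.        ] cap centre [539.87459277 233.90397105  68.        ]
origin by front [544.397617   272.31915932  44.        ] by holes [544.30527189 272.44598225  44.        ] cap centre [539.80691675 233.91126327  68.        ]
[[495.56239199 180.53222865   8.        ]
 [569.55903614 172.4476803    8.        ]]
```

Call:
{"api": "step_arm", "payload": {"targets": [[[-1.2, -10, 0, 0, 0, 0], [-3, -25, -4, 0, 0, 0], [-4.2, -36, -14, 0, 0, 0], [-4.7, -40.2, -28, 0, 0, 0], [-4.7, -40.2, -42, 0, 0, 0], [-4.7, -40.2, -53, 0, 0, 0], [-4.7, -40.2, -60, 0, 0, 0], [-4.7, -40.2, -62.3, 0, 0, 0], [-4.7, -40.2, -62.3, 0, 0, 0]]]}}

```text
time: 8.4
tool_pos: [539.3, 232.9, 75.8]
tcp_rot: [-179.9, 0.0, 83.9]
ft_force: [0.2, 0.5, 0.2]
finger_gap: 85.3
grip_force: 0.0
```

Call:
{"api": "step_arm", "payload": {"targets": [[[0, 0, 0, 0, 0, 0], [0, 0, 0, 0, 0, 0], [0, 0, 0, 0, 0, 0], [0, 0, 0, 0, 0, 0], [0, 0, 0, 0, 0, 0], [0, 0, 0, 0, 0, 0], [0, 0, 0, 0, 0, 0], [0, 0, 0, 0, 0, 0], [0, 0, 0, 0, 0, 0], [0, 0, 0, 0, 0, 0], [0, 0, 0, 0, 0, 0], [0, 0, 0, 0, 0, 0]]], "fingers": 1, "newtons": 30}}

```text
time: 9.4
tool_pos: [540.3, 233.3, 77.3]
tcp_rot: [180.0, -0.0, 83.9]
ft_force: [0.7, 0.6, 4.6]
finger_gap: 19.0
grip_force: 35.3
```

Call:
{"api": "step_arm", "payload": {"targets": [[[0, 0, -2, 0, 0, 0], [0, 0, -4, 0, 0, 0], [0, 0, -5, 0, 0, 0], [0, 0, -5.5, 0, 0, 0], [0, 0, -5.5, 0, 0, 0], [0, 0, -5.5, 0, 0, 0]]]}}

```text
time: 9.9
tool_pos: [540.3, 233.3, 71.7]
tcp_rot: [180.0, -0.0, 83.9]
ft_force: [0.4, 0.2, 7.3]
finger_gap: 19.0
grip_force: 35.5
```

Call:
{"api": "step_arm", "payload": {"targets": [[[0.2, 2, -0.5, 0, 0, 0], [0.5, 5, -0.5, 0, 0, 0], [0.8, 8, -0.5, 0, 0, 0], [1.2, 11, -0.5, 0, 0, 0], [1.5, 14, -0.5, 0, 0, 0], [1.5, 14, -0.5, 0, 0, 0]]]}}

```text
time: 10.4
tool_pos: [541.9, 247.7, 71.3]
tcp_rot: [180.0, -0.0, 83.9]
ft_force: [0.0, 0.4, 6.1]
finger_gap: 19.2
grip_force: 35.6
```

Call:
{"api": "step_arm", "payload": {"targets": [[[0.3, 3, 0, 0, 0, 0], [0.7, 7, 0, 0, 0, 0], [1.2, 11, 0, 0, 0, 0], [1.6, 15, 0, 0, 0, 0], [2.0, 19, 0, 0, 0, 0], [2.4, 22, 0, 0, 0, 0], [2.6, 24, 0, 0, 0, 0], [2.7, 25.2, 0, 0, 0, 0], [2.7, 25.2, 0, 0, 0, 0], [2.7, 25.2, 0, 0, 0, 0]]]}}

```text
time: 11.23
tool_pos: [544.6, 272.7, 71.3]
tcp_rot: [179.9, -0.0, 83.9]
ft_force: [0.7, 0.1, 6.9]
finger_gap: 19.1
grip_force: 35.5
```

Call:
{"api": "step_arm", "payload": {"targets": [[[0, 0, 1, 0, 0, 0], [0, 0, 3, 0, 0, 0], [0, 0, 4.5, 0, 0, 0], [0, 0, 5.5, 0, 0, 0], [0, 0, 5.5, 0, 0, 0], [0, 0, 5.5, 0, 0, 0]]]}}

```text
time: 11.73
tool_pos: [544.5, 272.5, 76.5]
tcp_rot: [180.0, -0.0, 83.9]
ft_force: [2.0, 0.5, 3.7]
finger_gap: 18.9
grip_force: 35.3
```

Call:
{"api": "step_arm", "payload": {"targets": [[[0, 0, 0, 0, 0, 0], [0, 0, 0, 0, 0, 0], [0, 0, 0, 0, 0, 0], [0, 0, 0, 0, 0, 0], [0, 0, 0, 0, 0, 0], [0, 0, 0, 0, 0, 0], [0, 0, 0, 0, 0, 0], [0, 0, 0, 0, 0, 0], [0, 0, 0, 0, 0, 0], [0, 0, 0, 0, 0, 0]]], "fingers": -1}}

```text
time: 12.57
tool_pos: [544.2, 272.4, 76.5]
tcp_rot: [180.0, -0.0, 83.9]
ft_force: [-0.1, 0.4, -0.2]
finger_gap: 85.3
grip_force: 0.0
```

Call:
{"api": "step_arm", "payload": {"targets": [[[0, 0, 5, 0, 0, 0], [0, 0, 20, 0, 0, 0], [0, -5, 40, 0, 0, 0], [0, -15, 60, 0, 0, 0], [0, -25, 75, 0, 0, 0], [0, -30, 80, 0, 0, 0], [0, -30, 80, 0, 0, 0], [0, -30, 80, 0, 0, 0]]]}}

```text
time: 13.23
tool_pos: [544.2, 242.4, 156.3]
tcp_rot: [180.0, -0.0, 83.8]
ft_force: [0.9, 0.5, 0.2]
finger_gap: 85.5
grip_force: 0.0
```

```bash
python3 - <<'E'
from bench import r, vision
from h import *
import pickle
s=vision.snapshot("wrist"); pickle.dump(s,open("w5.pkl","wb"))
t=vision.snapshot("scene")
q=r.sense();print(q["time"],q["tool_pos"],q["ft_force"],s["eye"])
g=lambda i:cv2.LUT(i,np.array([255*(i/255)**.5 for i in range(256)],np.uint8))
a=cv2.resize(g(s["img"])[0:400,220:440],None,fx=1.5,fy=1.45,interpolation=cv2.INTER_CUBIC)
b=cv2.resize(g(t["img"])[190:320,280:430],None,fx=3,fy=3,interpolation=cv2.INTER_CUBIC)
c=np.zeros((580,a.shape[1]+b.shape[1],3),np.uint8); c[:,:a.shape[1]]=a; c[:b.shape[0],a.shape[1]:]=b
cv2.imwrite("pics/k.png",c)
E
```

```text
13.3333 [543.35382433 242.49757766 154.99276044] [ 0.2169656  -0.97939581 -1.34964662] [551.24381924 317.64011104 276.86261458]
```

View pics/k.png

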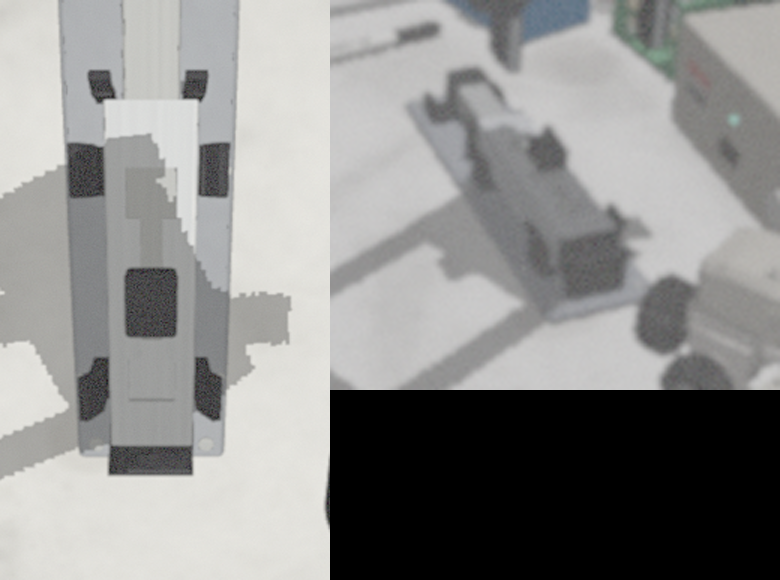

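```bash
python3 - <<'E'
import pickle
from h import *
C5=lambda p:np.array(p,float)/[1.5,1.45]+[220,0]
s5=pickle.load(open("w5.pkl","rb"));s4=pickle.load(open("w4.pkl","rb"))
def edges(s,row,lo,hi):
    g=cv2.GaussianBlur(s["img"],(3,3),0).mean(2); p=g[row-4:row+5,lo:hi].mean(0); d=np.diff(p)
    def sub(i): a,b,c=np.abs(d[i-1:i+2]); return lo+i+.5+.5*(a-c)/(a-2*b+c)
    return sub(d[1:-1].argmin()+1),sub(d[1:-1].argmax()+1)
for s,row,lo,hi in ((s4,348,300,350),(s5,222,295,345)):
    l,r_=edges(s,row,lo,hi)
    for z in (68,64): w=ray(s,[(l,row),(r_,row)],z);print(row,l,r_,z,np.linalg.norm(w[1]-w[0]),w.mean(0))
d=np.array([np.cos(np.radians(83.8)),np.sin(np.radians(83.8)),0])
print("cap",ray(s5,C5([(150.5,336.5)]),68)+13*d,"bar",ray(s5,C5([(151.5,100)]),44)-75*d)
E
```

```text
348 308.28077455048407 342.0358620689655 68 19.270511353653305 [538.92793607 226.70303785  68.        ]
348 308.28077455048407 342.0358620689655 64 19.671626720383838 [538.65979025 224.16248613  64.        ]
222 302.7514450867052 337.54070981210856 68 19.39495470261781 [542.96030626 265.32293939  68.        ]
222 302.7514450867052 337.54070981210856 64 19.7663941723736 [542.80166585 264.32099519  64.        ]
cap [[543.81551429 272.44186149  68.        ]] bar [[544.25380306 272.32064492  44.        ]]
```

```bash
python3 -c "
from bench import r
print(r.hand_in())"
```

```text
the job is handed in; nothing more can be done
None
```

I handed the job in, and no verdict came back. By my measurements, the bar lies in both saddles with its foot towards the far rest, the button is up in the middle hole (rod about 40 mm out), and the fingers are clear. The last pictures did not show the foot over its rest, and I did not re-check the timer, pen and dish.

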